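Roll the lying spray can onto the line

TASK

A spray can lies on the plywood board on the trolley. Without gripping or lifting it, press the fingertips lightly on top of it and push sideways, in as many strokes as it takes, so that it rolls across the board and comes to rest parked along the painted black line, centred over the line's width and within its length. It must truly roll over there, not be dragged, and the things standing and lying round the board stay where they are.

Things in the scene. Friction and masses are not known exactly. Their poses are not given: they have to be found in the camera images.
- board: plywood board fixed on the trolley, 320 (its x) x 300 (its y) x 9 mm; origin at the centre of its underside, on the trolley top, so its upper face is 9 mm above the trolley. Along its near and far edges (x = +-153 mm) run cleats 14 mm wide that rise 7 mm above its upper face. It does not move during a run.
- can: aerosol can with a black cap lying on its side on the board, 196 mm long; body 66.6 mm in diameter over the first 171 mm from the base, cap end 60 mm; 0.25 to 0.47 kg. Origin at the centre of its base; its z runs along the can's axis from base to cap, roughly along the board's -y; its y points straight up at the start and turns as the can rolls.
- can_mid (a point): point on the can's axis halfway along it; at rest 33.3 mm above the board's upper face (the can's top: 66.6 mm). A fingertip pressed on the top with a few N carries it along without slipping: the axis moves half as far as the fingertip, either way along the board's x. Let go slowly, the can stops within a few mm.
- line_mid (a point): middle of the black painted line on the board's upper face. The line is 262 mm long and 5 mm wide, has a 34 mm bar across each end and runs along this point's y; this point's x is across the line. At the start the can lies nearly parallel to it (within 4 degrees), 50 to 130 mm away, on the near or the far side.
- bottle: small bottle with a cap, 41 mm across, 86 mm tall, standing to the left of the board; origin at the centre of its underside
- tin: dark blue paint tin, 72 mm across, 95 mm tall, standing to the right of the board; origin at the centre of its underside
- sand_block: dark sanding block, 64 x 118 x 31 mm, right of the board; origin at the centre of its underside
- tape: roll of masking tape lying flat, 104 mm across, 24 mm high, left of the board; origin at the centre of its underside
- discs: stack of sanding discs, 75 mm across, 10 mm high, left of the board; origin at the centre of its underside
- lid: loose tin lid, 70 mm across, 8 mm high, right of the board, beyond the sanding block; origin at the centre of its underside
There are look-alikes about, which are no part of the job. There is more than one size of the can; the job needs the larger.

How it is judged:
By the outcome, as a careful person would: the job done as asked, in the order asked, and still so for the second after the job is handed in, with the robot touching nothing.
It also fails if it takes over 54 s, if anything falls off the work surface, if the arm or the gripper's body presses on something with over 40 N, if the wrist force passes 120 N, or if a joint passes its speed limit or range.

ROBOT

A 7-joint arm with a two-finger parallel gripper is mounted at the origin on a cart in front of the work surface, level with it; the furniture and walls round the work are solid. World frame = base frame: x ahead of the robot, y to its left, z up, the work surface at z = 0. Lengths are in m, angles in rad, forces in N, time in s.
With the tool pointing down it reaches from about 0.35 to 0.9 m from the base axis. Payload 8.1 kg.
Tool frame: the origin (TCP) lies at the very end of the fingers, on their centre line; the grasp point (between the pads) lies 19 mm behind it (grasp_offset is the distance from the TCP to the grasp point, in m); z points along the fingers, y is the line along which they close (so a half turn about z gives the same grasp; the last joint's range is limited). The gripper opens to 92 mm and grips with 3 to 60 N. Pads are 19 mm wide; open, the fingers measure 130 mm over their backs; the gripper's body (75 mm by 190 mm) begins 47 mm behind the grasp point.
Start: joints at [-1.273, 0.434, 0.025, 1.573, -0.012, 1.134, -0.075], TCP at [0.244, 0.575, 0.201] pointing down, gripper open.
Joint ranges: [-2.62, 2.62], [-0.44, 2.09], [-1.27, 1.32], [0.08, 2.57], [-1.32, 4.46], [0.12, 2], [-2.74, 2.74]. Speed limits (rad/s): [2.22, 2.22, 3.01, 3.01, 3.14, 3.14, 3.14].

INTERFACE

Orientations are given as a rotation vector (axis times angle).
In Python, from cell import observe, get_image, camera_params, sign_off, silhouettes, grasp_offset gives the robot as it stands. The module is installed in compiled form; this text tells all that it offers.
- The arm moves only by the tool jog_arm, never from a script. Its argument "motion" is a list that holds one entry, the list of rows, each a list of 7 numbers: the shift along the tool's x, y, z in m, then the turn, a rotation vector about the tool's x, y, z in rad, then the closure, from -1 (fully open) to 1 (shut), so that 0 is half open. In form: [[[dx, dy, dz, wx, wy, wz, hand], ...]]. A call has 1 to 10 rows; each row is the pose to reach, as a shift and turn from the pose commanded when the call began, along the tool's axes at that moment; what a row does not reach only later rows make up. A row lasts 1/12 s, in which the tool goes at most 41.7 mm and 7.16 degrees, less where a joint would pass 70% of its speed; a pose out of reach is approached as far as the arm can. A call with a gripper value outside its range is refused whole. The fingers move at their own pace and stop on an object; "force" is the grip in N (left out, the last holds). Time passes only in rows, so rows that repeat a pose let the fingers close. It gives the time, the measured TCP pose, the force, the opening and the grip force at its end, in the units of the state.
- observe(): the state, without advancing time (a new reading comes with each control period).
- get_image(name): name is "side" or "top"; returns the picture (480x640x3 uint8, red, green, blue); there is no depth.
- camera_params(name): a dict with "vertical_fov" (degrees; the focal length in pixels is half the picture's height over the tangent of half this angle, whatever the lens; pixels are square), "cx", "cy" (the principal point, pixels), "dist_coeffs" ([k1, k2, p1, p2, k3] as OpenCV has them; the pictures are not rectified), "T" (4x4, takes a point from camera to world coordinates). Camera axes: x right, y down, z forward; pixel columns grow to the right and rows downward; lengths in m; the calibration is good to about 2 mm. A picture is of the moment at which its call begins. camera_params takes no time and is no camera call.
- sign_off(): hands the job in; it is judged then, once.
Trained networks look in the newest picture that a camera, given by its name, has taken for a name from the list of things; names that differ only in an ending like _2 or _b are one class to them, and where a whole thing is asked for, a point or a joint stands for the part that bears it (a point fixed in the world has none). Each returns a list of dicts, best first, with "p" (0 to 1); they miss things now and then, are a little off and sometimes report something else, mostly with a low value. They report only what shows in the picture. A call takes as long as a camera call. They do not tell look-alikes from the thing itself.
- silhouettes(query, camera): "mask" (480x640 bool, what is visible of it) and "pixel" ([column, row] in pixels, amid what is visible of it).
The state is a dict: "clock": time; "joints": joint angles; "dq": joint speeds; "joint_efforts": joint torques, N m; "position": TCP position; "ee_rot": TCP orientation; "force": force on the tool from outside, world axes, zero at the start; "ft_torque": the same for the moment, N m; "width": opening from 0.0 (shut) to 1.0 (fully open); "gripper_force": force on a finger pad.
Only numpy, scipy, OpenCV 4.12 (cv2) and the standard library are available. Lean on these libraries where they do the work, as an engineer would, in place of code of your own. Each camera call takes 0.05 s, during which the arm holds its last target. There are 200 camera calls.

## Working session

There is one attempt and no reset: what is moved stays moved. The work goes in short steps, Python scripts to look and compute and a tool call to move; the robot and the scene stay as the last step left them, time stands still between calls to the robot, and variables do not carry over. Pictures are saved under pics/ and viewed, at most 10 in all, crops included, and the job is handed in when it is done.

Besides the shell and the picture viewer there is one more tool, called after ">>>" by a JSON object that holds its "method" and its "body". jog_arm: Moves the arm, as the interface text tells. Its arguments: {"type":"object","properties":{"motion":{"type":"array"},"force":{"type":"number"}},"required":["motion"]}

```bash
mkdir -p pics; cat > h.py <<'E'
import numpy as np, cv2
from cell import *
def K(n):
    c=camera_params(n); f=240/np.tan(np.radians(c["vertical_fov"])/2)
    return np.array([[f,0,c["cx"]],[0,f,c["cy"]],[0,0,1]]),np.array(c["dist_coeffs"],float),np.array(c["T"])
def ray(n,px):
    k,d,T=K(n); u=cv2.undistortPoints(np.array(px,float).reshape(-1,1,2),k,d).reshape(-1,2)
    return T[:3,3],np.c_[u,np.ones(len(u))]@T[:3,:3].T
def atz(n,px,z):
    o,r=ray(n,px); return o+r*((z-o[2])/r[:,2])[:,None]
def proj(n,P):
    k,d,T=K(n); Ti=np.linalg.inv(T); 
    return cv2.projectPoints(np.array(P,float).reshape(-1,1,3),cv2.Rodrigues(Ti[:3,:3])[0],Ti[:3,3],k,d)[0].reshape(-1,2)
def save(n,f):
    im=get_image(n); cv2.imwrite("pics/"+f,im[:,:,::-1]); return im
E
python3 - <<'E'
from h import *
for n in("top","side"):
    save(n,n+"0.png")
    for q in("can","line_mid","board"):
        for s in silhouettes(q,n)[:3]: print(n,q,round(s["p"],2),s["pixel"],s["mask"].sum())
    print(K(n)[2].round(3).tolist())
s=observe();print(s["clock"],s["position"],s["ee_rot"],s["force"])
E
```

```text
top can 0.96 [457.0, 328.6] 1554
top can 0.63 [323.1, 261.4] 3253
top line_mid 0.83 [312.1, 224.4] 392
top board 0.69 [320.3, 229.5] 18152
[[-0.007, -0.986, 0.169, 0.4], [-1.0, 0.006, -0.004, 0.004], [0.003, -0.169, -0.986, 0.902], [0.0, 0.0, 0.0, 1.0]]
side can 0.76 [412.0, 193.8] 792
side can 0.72 [338.5, 251.4] 2409
side line_mid 0.7 [297.7, 260.0] 227
side board 0.62 [302.5, 270.3] 12452
[[-0.974, -0.16, 0.159, 0.391], [-0.226, 0.652, -0.724, 0.738], [0.012, -0.741, -0.671, 0.736], [0.0, 0.0, 0.0, 1.0]]
0.4 [0.24385559 0.57538013 0.20060943] [-6.25513539e-01 -3.07866650e+00  3.49395312e-04] [-0.11676915  0.31886601 -0.70270561]
```

View pics/top0.png

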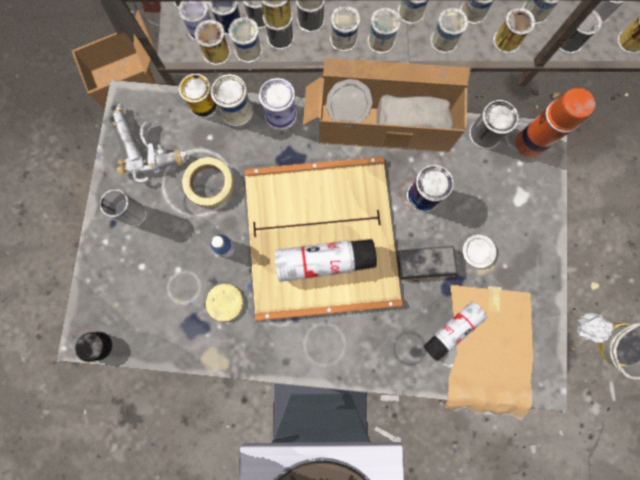

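View pics/side0.png

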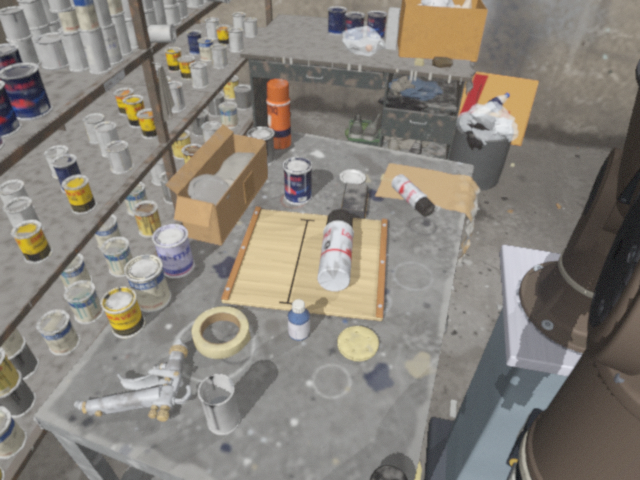

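The top view shows the large can at about (323,260), with the line from (255,230) to (379,217) beyond it. The small look-alike is at (457,329). Next I'll fit the poses.

```bash
cat >> h.py <<'E'
from scipy.optimize import minimize
def canpts(x,y,a):  # axis mid, axis dir (base->cap) = -y rotated by a
    ax=np.array([np.sin(a),-np.cos(a),0]); s=np.array([np.cos(a),np.sin(a),0]); u=np.array([0,0,1])
    P=[]; t=np.linspace(0,2*np.pi,40)
    for l,r in((-.098,.0333),(.073,.0333),(.075,.030),(.098,.030)):
        P.append(np.array([x,y,.0423])+l*ax+r*(np.cos(t)[:,None]*s+np.sin(t)[:,None]*u))
    return np.concatenate(P)
def hullmask(n,p):
    m=np.zeros((480*4,640*4),np.uint8); h=cv2.convexHull(((proj(n,canpts(*p))+.5)*4).astype(np.float32))
    cv2.fillConvexPoly(m,h.astype(np.int32),1); return cv2.resize(m.astype(np.float32),(640,480),interpolation=cv2.INTER_AREA)
def fitcan(masks,p0):
    def c(q):
        p=[q[0]/100,q[1]/100,q[2]/10]; return sum(np.abs(hullmask(n,p)-m).sum()/m.sum() for n,m in masks.items())
    r=minimize(c,[p0[0]*100,p0[1]*100,p0[2]*10],method="Nelder-Mead",options=dict(initial_simplex=np.array([p0[0]*100,p0[1]*100,p0[2]*10])+np.array([[0,0,0],[1,0,0],[0,1,0],[0,0,.5]])))
    return r.x[0]/100,r.x[1]/100,r.x[2]/10,r.fun
def findcan(near):
    M={}
    for n in("top","side"):
        get_image(n)
        S=[s for s in silhouettes("can",n) if s["p"]>.3]
        if not S: continue
        c=[atz(n,s["pixel"],.05)[0] for s in S]; i=int(np.argmin([np.hypot(*(q[:2]-near)) for q in c]))
        if np.hypot(*(c[i][:2]-near))<.12: M[n]=S[i]["mask"].astype(np.float32)
    return M
E
python3 - <<'E'
from h import *
M={}
for n in("top","side"):
    im=get_image(n)
    l=silhouettes("line_mid",n)
    m=l[0]["mask"]; yx=np.argwhere(m)[:,::-1]
    P=atz(n,yx,.009)[:,:2]; r=cv2.minAreaRect((P*1000).astype(np.float32)); print(n,"line",r)
    c=P.mean(0); v=np.linalg.svd(P-c)[2][0] if len(P)<2000 else 0; print(c,v)
    b=silhouettes("board",n)[0]["mask"]; bp=atz(n,np.argwhere(b)[:,::-1],.009)[:,:2]; print(" board",cv2.minAreaRect((bp*1000).astype(np.float32)))
    # dark pixels line fit: darkness-weighted
M=findcan(np.array([.35,0.0]))
print(list(M))
for n in M: print(n,fitcan({n:M[n]},(.35,0,0)))
print(fitcan(M,(.35,0,0)))
print([ (n,proj(n,[observe()["position"]]).round()) for n in("top","side")])
for q in("bottle","tin","sand_block","tape","discs","lid"):
    print(q,[(round(s["p"],2),atz("top",s["pixel"],.03)[0,:2].round(3).tolist()) for s in silhouettes(q,"top")[:2]])
E
```

```text
top line ((591.9276123046875, 6.718170166015625), (25.898998260498047, 266.8778991699219), 5.789204120635986)
[ 0.59582981 -0.01312396] [ 0.08813021 -0.99610896]
 board ((568.7835083007812, -3.1153564453125), (319.8048400878906, 300.4306945800781), 5.219013214111328)
side line ((593.145751953125, 5.163543701171875), (18.093067169189453, 267.6519470214844), 3.080852746963501)
[0.59354479 0.00707002] [-0.0790162   0.99687333]
 board ((566.0516967773438, -4.287139892578125), (325.2876892089844, 315.5788879394531), 5.534804821014404)
[]
(np.float64(0.35), np.float64(0.0), np.float64(0.0), np.float64(0.0))
[('top', array([[-51., 421.]])), ('side', array([[492., 563.]]))]
bottle [(0.59, [0.662, -0.229]), (0.58, [0.548, 0.198])]
tin [(0.62, [0.668, -0.231])]
sand_block [(0.59, [0.506, -0.214])]
tape [(0.95, [0.708, 0.238])]
discs [(0.96, [0.434, 0.193]), (0.5, [0.525, -0.012])]
lid [(0.78, [0.533, -0.324]), (0.69, [0.703, 0.256])]
```

```bash
cat > can.py <<'E'
from h import *
M=findcan(np.array([.54,0.0]))
for n in M: print(n,np.round(fitcan({n:M[n]},(.52,0,.08)),4))
print(np.round(fitcan(M,(.52,0,.08)),4), observe()["clock"])
E
python3 can.py; python3 - <<'E'
from h import *
# line by darkness: rectify board at z=.009 to 1mm grid, per-column dark centroid
for n in("top","side"):
    g=cv2.cvtColor(get_image(n),cv2.COLOR_RGB2GRAY).astype(np.float32)
    X,Y=np.meshgrid(np.arange(.56,.63,.001),np.arange(-.16,.17,.001),indexing="ij")
    uv=proj(n,np.c_[X.ravel(),Y.ravel(),np.full(X.size,.009)]).astype(np.float32)
    R=cv2.remap(g,uv[:,0].reshape(X.shape).copy(),uv[:,1].reshape(X.shape).copy(),cv2.INTER_LINEAR)
    cv2.imwrite(f"pics/rect_{n}.png",cv2.resize(R,None,fx=2,fy=2))
    out=[]
    for j in range(45,300,5):
        c=R[:,j]; w=np.clip(np.median(c)-25-c,0,None)
        xs=X[:,0]; k=np.abs(xs-(.5925-.09*(Y[0,j]-.006)))<.012; w=w*k
        if w.sum()>20: out.append((Y[0,j],(w*xs).sum()/w.sum()))
    o=np.array(out); p=np.polyfit(o[:,0],o[:,1],1)
    for _ in range(3):
        r=o[:,1]-np.polyval(p,o[:,0]); o=o[np.abs(r)<max(.0015,1.5*r.std())]; p=np.polyfit(o[:,0],o[:,1],1)
    xs=X[:,0]; prof=[]
    for j in range(R.shape[1]):
        x0=np.polyval(p,Y[0,j]); k=np.abs(xs-x0)<.016; prof.append((R[k,j]<110).sum())
    prof=np.array(prof); print(n,p,len(o),"bars y",Y[0,prof>12].round(3))
E
```

```text
top [ 0.5133 -0.0107  0.1215  0.0543]
side [ 0.5127 -0.0151  0.1398  0.0571]
[ 0.5124 -0.0114  0.1277  0.1289] 1.4
top [-0.09195436  0.59567506] 50 bars y [-0.153 -0.152 -0.125 -0.124 -0.123 -0.122  0.136  0.137  0.138]
side [-0.09098236  0.59312636] 51 bars y [][ WARN:0@0.635] global loadsave.cpp:1063 imwrite_ Unsupported depth image for selected encoder is fallbacked to CV_8U.
```

>>> {"method": "jog_arm", "body": {"motion": [[[-0.023,-0.022,0,0,0,-0.05,-1],[-0.05,-0.047,0,0,0,-0.1,-1],[-0.077,-0.072,0,0,0,-0.15,-1],[-0.104,-0.098,0,0,0,-0.2,-1],[-0.131,-0.123,0,0,0,-0.25,-1],[-0.158,-0.149,0,0,0,-0.3,-1],[-0.185,-0.174,0,0,0,-0.35,-1],[-0.212,-0.2,0,0,0,-0.4,-1],[-0.239,-0.225,0,0,0,-0.46,-1],[-0.266,-0.251,0,0,0,-0.525,-1]]]}}

```text
clock: 2.33
position: [0.3914, 0.239, 0.201]
ee_rot: [-0.199, 3.135, 0.001]
force: [1.3, -0.6, 0.3]
width: 1.002
gripper_force: 0.0
```

```bash
cat > go.py <<'E'
import sys
from h import *
# usage: go.py x y z a  -> shift in tool axes and turn to reach TCP xyz with tool y along -axis(a)
def rel(x,y,z,a):
    s=observe(); R=cv2.Rodrigues(np.array(s["ee_rot"]))[0]
    yt=np.array([-np.sin(a),np.cos(a),0]); zt=np.array([0,0,-1.]); Rt=np.c_[np.cross(yt,zt),yt,zt]
    print(round(s["clock"],2),"pos",np.round(s["position"],4),"F",np.round(s["force"],1),"yaw",np.arctan2(-R[0,1],R[1,1]).round(4))
    print("shift",(R.T@(np.array([x,y,z])-s["position"])).round(4),"turn",cv2.Rodrigues(R.T@Rt)[0].ravel().round(4))
rel(*map(float,sys.argv[1:5]))
E
python3 go.py .4984 -.0031 .12 .125
```

```text
2.33 pos [0.3914 0.239  0.201 ] F [ 1.3 -0.6  0.3] yaw 0.127
shift [-0.0754 -0.2537  0.081 ] turn [0.0005 0.0007 0.002 ]
```

>>> {"method": "jog_arm", "body": {"motion": [[[-0.01,-0.034,0,0,0,0,-1],[-0.02,-0.068,0,0,0,0,-1],[-0.03,-0.102,0,0,0,0,-1],[-0.041,-0.138,0,0,0,0,-1],[-0.051,-0.172,0.015,0,0,0,-1],[-0.06,-0.204,0.035,0,0,0,-1],[-0.07,-0.236,0.06,0,0,0,-1],[-0.0754,-0.2535,0.081,0,0,0,-1],[-0.0754,-0.2535,0.1,0,0,0,-1],[-0.0754,-0.2535,0.1,0,0,0,-1]]]}}

```text
clock: 3.17
position: [0.4951, -0.0033, 0.0978]
ee_rot: [0.19, -3.131, 0.001]
force: [-1.3, 1.5, -0.6]
width: 1.004
gripper_force: 0.0
```

```bash
python3 go.py .4984 -.0031 .0756 .125; python3 -c "
from h import *
a=save('side','s1.png'); b=save('top','t1.png')
cv2.imwrite('pics/c1.png',np.hstack([cv2.resize(a[170:350,200:420],None,fx=1.8,fy=2),cv2.resize(b[140:320,220:440],None,fx=1.8,fy=2)])[:,:,::-1])"
```

```text
3.17 pos [ 0.4951 -0.0033  0.0978] F [-1.3  1.5 -0.6] yaw 0.1213
shift [-0.0034 -0.0002  0.0221] turn [-0.0005 -0.0051 -0.0037]
```

View pics/c1.png

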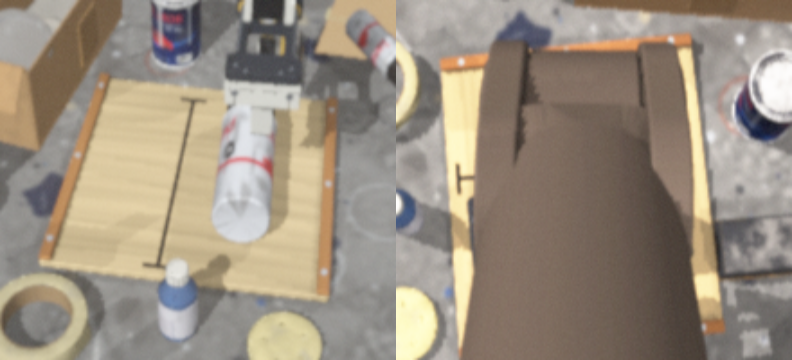

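```bash
python3 -c "
from h import *
s=observe();R=cv2.Rodrigues(np.array(s['ee_rot']))[0];p=np.array(s['position'])
for d in(-.065,-.046,0,.046,.065): 
  q=(proj('side',[p+d*R[:,1]])[0]-[200,170])*[1.8,2]; print(d,q.round())
"; python3 go.py .4984 -.0031 .0756 .125
```

```text
-0.065 [263.  81.]
-0.046 [262.  92.]
0 [259. 121.]
0.046 [257. 151.]
0.065 [256. 164.]
3.27 pos [ 0.4966 -0.0013  0.1007] F [ 0.5 -0.9  0.4] yaw 0.1243
shift [-0.0016 -0.002   0.0251] turn [ 0.0002 -0.0014 -0.0007]
```

```bash
python3 -c "
from h import *
a=save('side','s2.png'); print(observe()['width'])
s=observe();R=cv2.Rodrigues(np.array(s['ee_rot']))[0];p=np.array(s['position'])
a=cv2.resize(a[150:300,280:400],None,fx=5,fy=4,interpolation=2).copy()
for d in(-.046,.046,.065):
  q=(proj('side',[p+d*R[:,1]])[0]-[280,150])*[5,4]; cv2.circle(a,tuple(int(v) for v in q),4,(0,255,0),1)
cv2.imwrite('pics/c2.png',a[:,:,::-1])"
```

```text
1.001754603601295
```

View pics/c2.png

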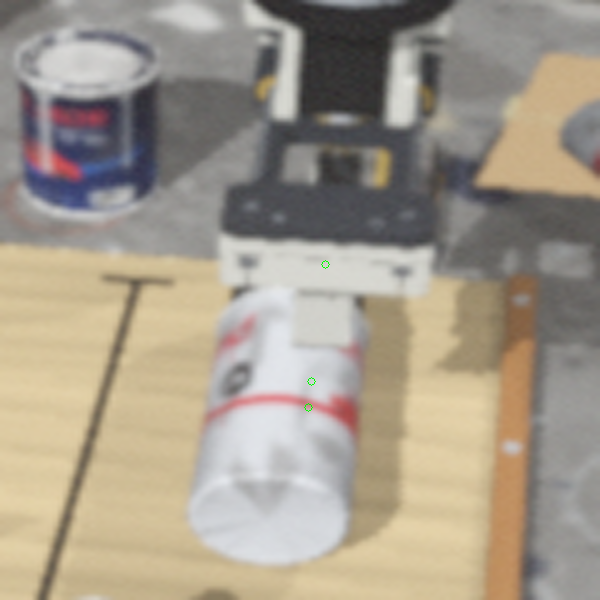

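>>> {"method": "jog_arm", "body": {"motion": [[[-0.0016,-0.002,0.006,0,0,0,-1],[-0.0016,-0.002,0.014,0,0,0,-1],[-0.0016,-0.002,0.02,0,0,0,-1],[-0.0016,-0.002,0.0225,0,0,0,-1],[-0.0016,-0.002,0.0225,0,0,0,-1]]]}}

```text
clock: 3.73
position: [0.4983, -0.0032, 0.0775]
ee_rot: [0.195, -3.134, -0.0]
force: [-0.9, -0.2, -0.0]
width: 1.0
gripper_force: 0.0
```

```bash
python3 -c "
from h import *
a=save('side','s3.png')
s=observe();R=cv2.Rodrigues(np.array(s['ee_rot']))[0];p=np.array(s['position'])
a=cv2.resize(a[150:300,280:400],None,fx=5,fy=4,interpolation=2).copy()
for d in(-.046,.046,.065):
  q=(proj('side',[p+d*R[:,1]])[0]-[280,150])*[5,4]; cv2.circle(a,tuple(int(v) for v in q),4,(0,255,0),1)
cv2.imwrite('pics/c3.png',a[:,:,::-1])";python3 go.py .4984 -.0031 .0756 .125
```

```text
3.78 pos [ 0.4985 -0.0033  0.0779] F [-0.8 -0.3  0.7] yaw 0.1244
shift [0.0001 0.0002 0.0023] turn [ 0.     -0.0008 -0.0006]
```

View pics/c3.png

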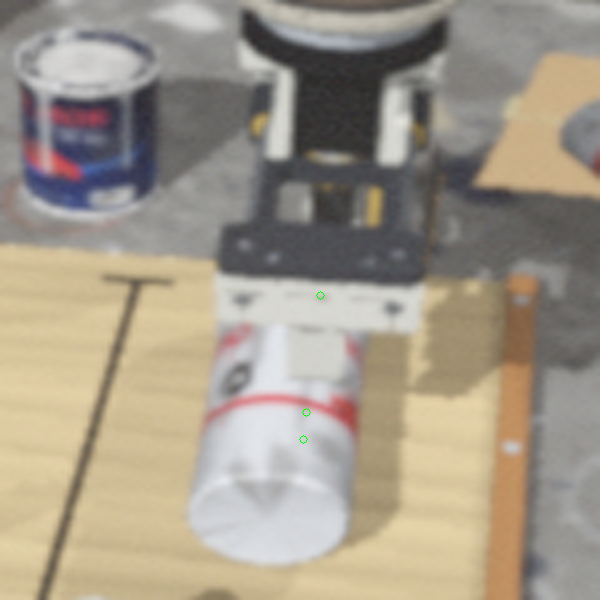

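>>> {"method": "jog_arm", "body": {"motion": [[[0,0,0.001,0,0,0,-1],[0,0,0.002,0,0,0,-1],[0,0,0.0025,0,0,0,-1],[0,0,0.003,0,0,0,-1],[0,0,0.003,0,0,0,-1]]]}}

```text
clock: 4.2
position: [0.4989, -0.0034, 0.0752]
ee_rot: [-0.195, 3.136, 0.0]
force: [-0.2, 0.9, 0.2]
width: 1.001
gripper_force: 0.0
```

```bash
python3 go.py .4984 -.0031 .0756 .125
```

```text
4.2 pos [ 0.4989 -0.0034  0.0752] F [-0.2  0.9  0.2] yaw 0.1241
shift [ 0.0004  0.0004 -0.0004] turn [ 0.      0.     -0.0009]
```

>>> {"method": "jog_arm", "body": {"motion": [[[0,0,0.0005,0,0,0,-1],[0,0,0.001,0,0,0,-1],[0,0,0.0015,0,0,0,-1],[0,0,0.0015,0,0,0,-1]]]}}

```text
clock: 4.53
position: [0.4988, -0.0035, 0.0736]
ee_rot: [0.195, -3.135, -0.0]
force: [0.2, 0.6, 0.5]
width: 1.001
gripper_force: 0.0
```

>>> {"method": "jog_arm", "body": {"motion": [[[0,0,0.0005,0,0,0,-1],[0,0,0.001,0,0,0,-1],[0,0,0.0015,0,0,0,-1],[0,0,0.002,0,0,0,-1],[0,0,0.002,0,0,0,-1]]]}}

```text
clock: 4.95
position: [0.4988, -0.0034, 0.0716]
ee_rot: [0.195, -3.135, -0.0]
force: [0.4, -0.6, 1.0]
width: 1.002
gripper_force: 0.0
```

```bash
python3 go.py .4984 -.0031 .0756 .125; python3 can.py
```

```text
4.95 pos [ 0.4988 -0.0034  0.0716] F [ 0.4 -0.6  1. ] yaw 0.1242
shift [ 0.0003  0.0004 -0.004 ] turn [ 0.0001 -0.0002 -0.0008]
side [ 0.5139 -0.0145  0.161   0.575 ]
[ 0.5139 -0.0145  0.161   0.575 ] 5.15
```

>>> {"method": "jog_arm", "body": {"motion": [[[0,0,0.001,0,0,0,-1],[0,0,0.002,0,0,0,-1],[0,0,0.003,0,0,0,-1],[0,0,0.004,0,0,0,-1],[0,0,0.004,0,0,0,-1]]]}}

```text
clock: 5.57
position: [0.4987, -0.0034, 0.0675]
ee_rot: [0.195, -3.135, 0.0]
force: [-0.3, -0.1, 0.3]
width: 0.999
gripper_force: 0.0
```

```bash
python3 -c "
from h import *
a=save('side','s4.png')
s=observe();R=cv2.Rodrigues(np.array(s['ee_rot']))[0];p=np.array(s['position']);print(p,s['force'],s['joints'].round(3))
a=cv2.resize(a[130:310,270:430],None,fx=4,fy=3,interpolation=2).copy()
cv2.imwrite('pics/c4.png',a[:,:,::-1])"
```

```text
[ 0.49880469 -0.00343591  0.06758777] [0.15957743 0.01727048 0.50691728] [-0.274  0.399  0.227  2.043 -0.134  0.713  1.731]
```

View pics/c4.png

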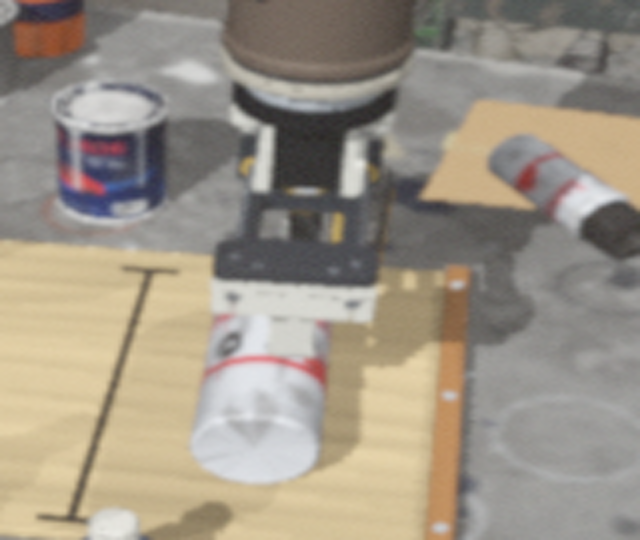

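```bash
python3 -c "
from h import *
for z in (.0676,.0756,.09,.1,.11,.12): print(z,atz('side',[(343,248.5)],z).round(4))
print(proj('side',[[.5054,.0495,.0756],[.5172,-.0445,.0756]]), fitcan and 0)
"; python3 go.py .4988 -.0034 .06 .125
```

```text
0.0676 [[0.4938 0.0169 0.0676]]
0.0756 [[0.4925 0.0255 0.0756]]
0.09 [[0.4903 0.041  0.09  ]]
0.1 [[0.4888 0.0518 0.1   ]]
0.11 [[0.4873 0.0626 0.11  ]]
0.12 [[0.4857 0.0734 0.12  ]]
[[334.40763223 255.39823256]
 [337.72944706 225.03743289]] 0
5.62 pos [ 0.4988 -0.0034  0.0676] F [0.2 0.  0.5] yaw 0.1241
shift [-0.      0.      0.0076] turn [-0.     -0.0002 -0.0009]
```

>>> {"method": "jog_arm", "body": {"motion": [[[0,0,0.0015,0,0,0,-1],[0,0,0.003,0,0,0,-1],[0,0,0.0045,0,0,0,-1],[0,0,0.006,0,0,0,-1],[0,0,0.006,0,0,0,-1]]]}}

```text
clock: 6.03
position: [0.4987, -0.0034, 0.0614]
ee_rot: [0.195, -3.135, 0.0]
force: [0.2, 0.5, 0.4]
width: 0.999
gripper_force: 0.0
```

```bash
python3 - <<'E'
from h import *
g=save('side','s5.png')
g0=cv2.imread('pics/side0.png')[:,:,::-1]
s=observe();print(s['clock'],s['position'],s['force'])
# did the can move? compare base end region below gripper
def end(im): 
    return cv2.cvtColor(im[258:300,310:365],cv2.COLOR_RGB2GRAY).astype(np.float32)
print(cv2.phaseCorrelate(end(g0),end(g)))
E
```

```text
6.0833 [ 0.49872589 -0.00344283  0.06153045] [0.18246602 0.06543092 0.05922764]
((-0.02521176562280303, 0.5226145994783948), 0.996198489136166)
```

>>> {"method": "jog_arm", "body": {"motion": [[[0,0,0.002,0,0,0,-1],[0,0,0.004,0,0,0,-1],[0,0,0.006,0,0,0,-1],[0,0,0.008,0,0,0,-1],[0,0,0.01,0,0,0,-1],[0,0,0.01,0,0,0,-1]]]}}

```text
clock: 6.58
position: [0.4986, -0.0034, 0.0513]
ee_rot: [0.195, -3.135, 0.0]
force: [-0.3, -1.0, -0.1]
width: 1.004
gripper_force: 0.0
```

```bash
python3 - <<'E'
from h import *
g=save('side','s6.png')
g0=cv2.imread('pics/side0.png')[:,:,::-1]
s=observe();print(s['clock'],s['position'],s['force'])
def end(im): 
    return cv2.cvtColor(im[268:300,310:365],cv2.COLOR_RGB2GRAY).astype(np.float32)
print(cv2.phaseCorrelate(end(g0),end(g)))
a=cv2.resize(g[130:310,270:430],None,fx=4,fy=3,interpolation=2).copy()
cv2.imwrite('pics/c6.png',a[:,:,::-1])
E
```

```text
6.6333 [ 0.4986941  -0.00344139  0.0514667 ] [ 0.09268191 -0.3477164  -0.34845665]
((0.06293865302714607, 0.07553501295130793), 0.9913076420625051)
```

View pics/c6.png

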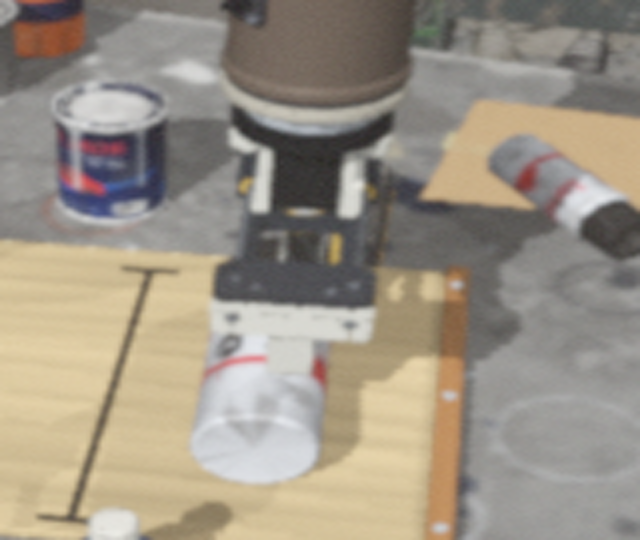

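>>> {"method": "jog_arm", "body": {"motion": [[[0,0,0.002,0,0,0,-1],[0,0,0.004,0,0,0,-1],[0,0,0.006,0,0,0,-1],[0,0,0.008,0,0,0,-1],[0,0,0.01,0,0,0,-1],[0,0,0.01,0,0,0,-1]]]}}

```text
clock: 7.13
position: [0.5085, -0.0023, 0.0485]
ee_rot: [-0.194, 3.117, 0.003]
force: [-2.8, 2.2, 64.8]
width: 1.003
gripper_force: 32.6
```

>>> {"method": "jog_arm", "body": {"motion": [[[0,0,0.001,0,0,0,-1],[0,0,0.002,0,0,0,-1],[0,0,0.003,0,0,0,-1],[0,0,0.003,0,0,0,-1]]]}}

```text
clock: 7.47
position: [0.5124, -0.0018, 0.0483]
ee_rot: [-0.193, 3.109, 0.004]
force: [-3.5, 3.7, 90.0]
width: 1.0
gripper_force: 45.3
```

>>> {"method": "jog_arm", "body": {"motion": [[[0,0,-0.003,0,0,0,-1],[0,0,-0.007,0,0,0,-1],[0,0,-0.011,0,0,0,-1],[0,0,-0.015,0,0,0,-1],[0,0,-0.02,0,0,0,-1],[0,0,-0.02,0,0,0,-1]]]}}

```text
clock: 7.97
position: [0.4989, -0.0035, 0.0591]
ee_rot: [-0.195, 3.136, -0.0]
force: [0.4, 0.2, 0.5]
width: 0.999
gripper_force: 0.0
```

```bash
python3 - <<'E'
from h import *
g=save('side','s7.png')
g0=cv2.imread('pics/side0.png')[:,:,::-1]
s=observe();print(s['clock'],s['position'],s['ee_rot'],s['force'],s['joints'].round(3))
def end(im): 
    return cv2.cvtColor(im[268:300,310:365],cv2.COLOR_RGB2GRAY).astype(np.float32)
print(cv2.phaseCorrelate(end(g0),end(g)))
a=cv2.resize(g[130:310,270:430],None,fx=4,fy=3,interpolation=2).copy()
cv2.imwrite('pics/c7.png',a[:,:,::-1])
E
```

```text
8.0167 [ 0.49879554 -0.00347044  0.0587088 ] [ 1.94845274e-01 -3.13539021e+00  7.40844089e-05] [ 0.1949262   0.80976054 -0.3465094 ] [-0.271  0.412  0.223  2.051 -0.139  0.692  1.736]
((1.250578380906255, 0.13607262833165024), 0.9375784441828727)
```

View pics/c7.png

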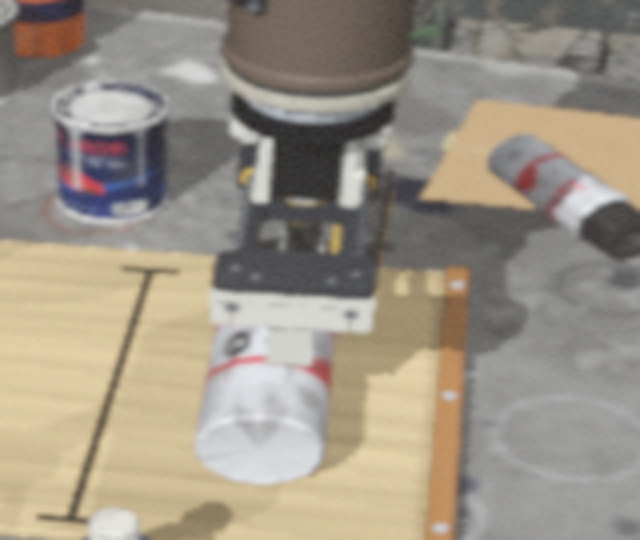

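>>> {"method": "jog_arm", "body": {"motion": [[[0,0,0.003,0,0,0,-1],[0,0,0.006,0,0,0,-1],[0,0,0.008,0,0,0,-1],[0,0,0.0095,0,0,0,-1],[0,0,0.0099,0,0,0,-1]]]}}

```text
clock: 8.43
position: [0.5002, -0.0032, 0.0493]
ee_rot: [-0.195, 3.133, 0.0]
force: [-0.5, 0.5, 13.8]
width: 1.003
gripper_force: 6.9
```

>>> {"method": "jog_arm", "body": {"motion": [[[-0.002,0,-0.0006,0,0,0,-1],[-0.007,0,-0.0006,0,0,0.003,-1],[-0.014,0,-0.0006,0,0,0.005,-1],[-0.021,0,-0.0006,0,0,0.008,-1],[-0.028,0,-0.0006,0,0,0.011,-1],[-0.034,0,-0.0006,0,0,0.014,-1],[-0.039,0,-0.0006,0,0,0.017,-1],[-0.043,0,-0.0004,0,0,0.017,-1],[-0.045,0,-0.0002,0,0,0.017,-1],[-0.045,0,-0.0002,0,0,0.017,-1]]]}}

```text
clock: 9.27
position: [0.545, 0.0021, 0.0493]
ee_rot: [-0.169, 3.135, -0.0]
force: [0.3, -0.8, 6.0]
width: 0.997
gripper_force: 3.6
```

```bash
python3 go.py .54 0.0 .05 .108; python3 can.py
```

```text
9.27 pos [0.545  0.0021 0.0493] F [ 0.3 -0.8  6. ] yaw 0.1074
shift [ 0.0052 -0.0016 -0.0007] turn [-0.0003  0.0019 -0.0006]
side [ 0.5319 -0.0104  0.1007  0.6206]
[ 0.5319 -0.0104  0.1007  0.6206] 9.4667
```

>>> {"method": "jog_arm", "body": {"motion": [[[0,0,-0.0005,0,0,0,-1],[0,0,-0.0015,0,0,0,-1],[0,0,-0.004,0,0,0,-1],[0,0,-0.009,0,0,0,-1],[0.007,0,-0.012,0,0,0,-1],[0.018,0,-0.012,0,0,0,-1],[0.025,0,-0.01,0,0,0,-1],[0.027,0,-0.006,0,0,0,-1],[0.027,0,-0.003,0,0,0,-1],[0.027,0,-0.001,0,0,0,-1]]]}}

```text
clock: 10.3
position: [0.5166, -0.0007, 0.0496]
ee_rot: [0.168, -3.137, -0.0]
force: [1.3, 0.1, 0.2]
width: 0.998
gripper_force: 0.0
```

>>> {"method": "jog_arm", "body": {"motion": [[[0,0,0.0005,0,0,0,-1],[0,0,0.001,0,0,0,-1],[0,0,0.001,0,0,0,-1]]]}}

```text
clock: 10.55
position: [0.5173, -0.0006, 0.0492]
ee_rot: [-0.168, 3.136, 0.0]
force: [-0.6, 0.3, 3.1]
width: 0.998
gripper_force: 1.7
```

```bash
python3 go.py .54 0.0 .05 .108; python3 can.py
```

```text
10.55 pos [ 0.5173 -0.0006  0.0492] F [-0.6  0.3  3.1] yaw 0.1072
shift [-0.0226 -0.0018 -0.0008] turn [ 0.0001  0.0007 -0.0008]
side [ 0.5333 -0.0124  0.1177  0.9835]
[ 0.5333 -0.0124  0.1177  0.9835] 10.75
```

>>> {"method": "jog_arm", "body": {"motion": [[[-0.002,0,0.0004,0,0,0,-1],[-0.007,0,0.0004,0,0,0.003,-1],[-0.014,0,0.0002,0,0,0.005,-1],[-0.021,0,0.0001,0,0,0.008,-1],[-0.028,0,0.0001,0,0,0.011,-1],[-0.035,0,0.0001,0,0,0.014,-1],[-0.042,0,0.0002,0,0,0.016,-1],[-0.047,0,0.0003,0,0,0.016,-1],[-0.05,0,0.0004,0,0,0.016,-1],[-0.05,0,0.0004,0,0,0.016,-1]]]}}

```text
clock: 11.58
position: [0.5684, 0.0048, 0.0495]
ee_rot: [-0.144, 3.135, -0.0]
force: [-0.3, 1.2, 9.8]
width: 0.998
gripper_force: 4.7
```

>>> {"method": "jog_arm", "body": {"motion": [[[0,0,-0.0005,0,0,0,-1],[0,0,-0.0015,0,0,0,-1],[0,0,-0.004,0,0,0,-1],[0,0,-0.009,0,0,0,-1],[0,0,-0.03,0,0,0,-1],[0.03,0,-0.06,0,0,0,-1],[0.06,0.025,-0.07,0,0,0,-1],[0.08,0.06,-0.07,0,0,0,-1],[0.09,0.1,-0.07,0,0,0,-1],[0.1,0.14,-0.07,0,0,0,-1]]]}}

```text
clock: 12.42
position: [0.4529, 0.1355, 0.1194]
ee_rot: [-0.14, 3.138, 0.001]
force: [0.9, 0.4, 0.6]
width: 1.001
gripper_force: 0.0
```

>>> {"method": "jog_arm", "body": {"motion": [[[0,0.04,0,0,0,0,-1],[0,0.08,0,0,0,0,-1],[0,0.12,0,0,0,0,-1],[0,0.15,0,0,0,0,-1]]]}}

```text
clock: 12.75
position: [0.4393, 0.288, 0.1191]
ee_rot: [-0.147, 3.138, 0.002]
force: [-0.1, 1.0, 0.2]
width: 1.003
gripper_force: 0.0
```

```bash
python3 go.py .54 0.0 .08 .0915; python3 can.py; python3 -c "
from h import *
a=save('top','t8.png');b=save('side','s8.png')
cv2.imwrite('pics/c8.png',np.hstack([a[100:400,150:500],b[130:430,170:520]])[:,:,::-1])"
```

```text
12.75 pos [0.4393 0.288  0.1191] F [-0.1  1.   0.2] yaw 0.0935
shift [-0.0734 -0.2962  0.0387] turn [0.0012 0.0003 0.002 ]
top [ 0.5584 -0.0055  0.0933  0.079 ]
side [ 0.5612 -0.0091  0.1507  0.2339]
[ 0.5583 -0.007   0.1168  0.3268] 12.95
```

View pics/c8.png

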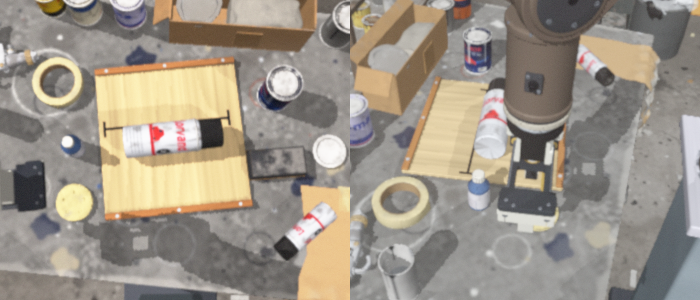

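```bash
python3 go.py .5463 0.0035 .0595 .0915
```

```text
13.05 pos [0.4406 0.2827 0.1186] F [-0.2 -0.8  0.4] yaw 0.0895
shift [-0.0803 -0.2875  0.0594] turn [-0.001  -0.0002 -0.002 ]
```

>>> {"method": "jog_arm", "body": {"motion": [[[-0.011,-0.038,0,0,0,0,-1],[-0.022,-0.077,0,0,0,0,-1],[-0.033,-0.116,0,0,0,0,-1],[-0.044,-0.156,0,0,0,0,-1],[-0.055,-0.194,0,0,0,0,-1],[-0.065,-0.232,0.01,0,0,0,-1],[-0.075,-0.265,0.03,0,0,0,-1],[-0.0803,-0.2875,0.045,0,0,0,-1],[-0.0803,-0.2875,0.057,0,0,0,-1],[-0.0803,-0.2875,0.057,0,0,0,-1]]]}}

```text
clock: 13.88
position: [0.5446, 0.0012, 0.0597]
ee_rot: [0.133, -3.135, 0.002]
force: [0.2, 1.6, 0.3]
width: 0.999
gripper_force: 0.0
```

```bash
python3 -c "from h import *;get_image('side');get_image('side')"; python3 go.py .5463 0.0035 .0487 .0915
```

```text
13.98 pos [0.5458 0.0045 0.0617] F [-0.  -0.   0.4] yaw 0.0894
shift [-0.0004 -0.001   0.013 ] turn [ 0.0001 -0.0012 -0.0021]
```

>>> {"method": "jog_arm", "body": {"motion": [[[0,0,0.004,0,0,-0.002,-1],[0,0,0.008,0,0,-0.002,-1],[0,0,0.0105,0,0,-0.002,-1],[0,0,0.012,0,0,-0.002,-1],[0,0,0.013,0,0,-0.002,-1],[0,0,0.013,0,0,-0.002,-1]]]}}

```text
clock: 14.48
position: [0.5479, 0.0061, 0.0496]
ee_rot: [-0.148, 3.135, 0.001]
force: [-0.4, 0.9, 7.0]
width: 0.999
gripper_force: 3.3
```

>>> {"method": "jog_arm", "body": {"motion": [[[-0.002,0,0,0,0,0,-1],[-0.007,0,0,0,0,0,-1],[-0.013,0,0,0,0,0,-1],[-0.019,0,0,0,0,0,-1],[-0.025,0,0,0,0,0,-1],[-0.03,0,0,0,0,0,-1],[-0.034,0,0,0,0,0,-1],[-0.037,0,0,0,0,0,-1],[-0.038,0,0,0,0,0,-1],[-0.038,0,0,0,0,0,-1]]]}}

```text
clock: 15.32
position: [0.5859, 0.0099, 0.0496]
ee_rot: [-0.148, 3.135, 0.001]
force: [-0.0, 2.1, 6.7]
width: 0.998
gripper_force: 3.6
```

>>> {"method": "jog_arm", "body": {"motion": [[[0,0,-0.0005,0,0,0,-1],[0,0,-0.0015,0,0,0,-1],[0,0,-0.004,0,0,0,-1],[0,0,-0.009,0,0,0,-1],[0.006,0,-0.012,0,0,0,-1],[0.014,0,-0.012,0,0,0,-1],[0.019,0,-0.01,0,0,0,-1],[0.019,0,-0.005,0,0,0,-1],[0.019,0,-0.001,0,0,0,-1],[0.019,0,0,0,0,0,-1]]]}}

```text
clock: 16.15
position: [0.5669, 0.0072, 0.0493]
ee_rot: [-0.146, 3.135, 0.001]
force: [-0.9, -0.3, 17.6]
width: 0.996
gripper_force: 9.0
```

```bash
python3 go.py .5463 0.0035 .0487 .0915
```

```text
16.15 pos [0.5669 0.0072 0.0493] F [-0.9 -0.3 17.6] yaw 0.093
shift [ 0.0209 -0.0018  0.0005] turn [0.0003 0.0029 0.0015]
```

>>> {"method": "jog_arm", "body": {"motion": [[[0,0,-0.001,0,0,0,-1],[-0.006,0,-0.001,0,0,0,-1],[-0.012,0,-0.001,0,0,0,-1],[-0.018,0,-0.001,0,0,0,-1],[-0.024,0,-0.001,0,0,0,-1],[-0.029,0,-0.001,0,0,0,-1],[-0.032,0,-0.001,0,0,0,-1],[-0.034,0,-0.001,0,0,0,-1],[-0.035,0,-0.001,0,0,0,-1],[-0.035,0,-0.001,0,0,0,-1]]]}}

```text
clock: 16.98
position: [0.6018, 0.0107, 0.0498]
ee_rot: [-0.146, 3.137, 0.0]
force: [0.2, 0.9, 6.4]
width: 1.001
gripper_force: 3.3
```

>>> {"method": "jog_arm", "body": {"motion": [[[0,0,-0.0005,0,0,0,-1],[0,0,-0.0015,0,0,0,-1],[0,0,-0.004,0,0,0,-1],[0,0,-0.009,0,0,0,-1],[0,0,-0.03,0,0,0,-1],[0.03,0,-0.06,0,0,0,-1],[0.06,0.025,-0.07,0,0,0,-1],[0.08,0.06,-0.07,0,0,0,-1],[0.1,0.1,-0.07,0,0,0,-1],[0.12,0.14,-0.07,0,0,0,-1]]]}}

```text
clock: 17.82
position: [0.4701, 0.1341, 0.1204]
ee_rot: [-0.144, 3.137, 0.001]
force: [0.9, 1.8, 0.3]
width: 0.998
gripper_force: 0.0
```

>>> {"method": "jog_arm", "body": {"motion": [[[0.01,0.04,0,0,0,0,-1],[0.02,0.08,0,0,0,0,-1],[0.03,0.12,0,0,0,0,-1],[0.04,0.15,0,0,0,0,-1]]]}}

```text
clock: 18.15
position: [0.4159, 0.2825, 0.1202]
ee_rot: [-0.15, 3.137, 0.002]
force: [0.3, 0.2, -0.3]
width: 1.001
gripper_force: 0.0
```

```bash
sed -i 's/(.54,0.0/(.59,0.0/; s/(.52,0,.08)/(.59,0,.09)/g' can.py; python3 can.py; python3 can.py; python3 -c "
from h import *
a=save('top','t9.png');b=save('side','s9.png')
a=cv2.resize(a[140:330,225:425],(400,380)).copy();b=cv2.resize(b[180:340,210:410],(400,380))
for y in(-.14,.15): 
  q=(proj('top',[[.5957-.092*y,y,.009]])[0]-[225,140])*2; cv2.circle(a,tuple(int(v) for v in q),3,(0,255,0),1)
cv2.imwrite('pics/c9.png',np.hstack([a,b])[:,:,::-1])"
```

```text
top [ 0.5957 -0.0014  0.0942  0.0726]
side [ 0.5939 -0.0051  0.1005  0.0432]
[ 0.5939 -0.0017  0.1045  0.1307] 18.35
top [ 0.5951 -0.0019  0.1029  0.104 ]
side [ 0.594  -0.0055  0.1078  0.0502]
[ 0.5935 -0.0028  0.0956  0.1676] 18.55
```

View pics/c9.png

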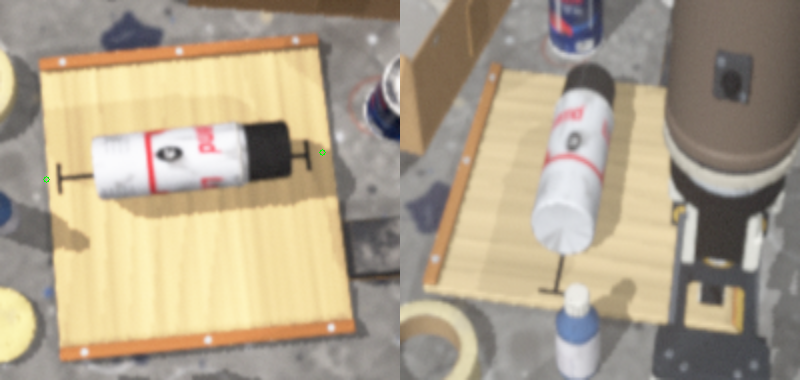

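The top view shows the can over the line, with a line end and its bar showing beyond each end. The top fit puts it about 0.4 mm short of centre, the side fit about 0.7 mm past, and it is parallel to within about 0.5°.

```bash
python3 -c "
from cell import *
print(sign_off())"
```

```text
the job is handed in; nothing more can be done
None
```

The can was rolled in four strokes onto the black line, centred to within about 1 mm, and handed in at about 18.6 s; one early touch pressed on it with about 90 N at the wrist, shifting it a few mm, before I backed off.

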